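# Hang the bench scale's display unit back on its studs

### The arm

A 7-joint arm with a two-finger parallel gripper is mounted at the origin on the work surface. World frame = base frame: x ahead of the robot, y to its left, z up, the work surface at z = 0. Lengths are in m, angles in rad, forces in N, time in s.
With the tool pointing down it reaches from about 0.375 to 0.925 m from the base axis. Payload 3.1 kg.
Tool frame: the origin (TCP) lies between the finger pads; the fingertips stand 19 mm ahead of it and the grasp point (between the pads) is the TCP; z points along the fingers, y is the line along which they close (so a half turn about z gives the same grasp; the last joint's range is limited). The gripper opens to 85 mm and grips with 20 to 120 N. Pads are 22 mm wide; open, the fingers measure 114 mm over their backs; the gripper's body (76 mm by 85 mm) begins 54 mm behind the grasp point. The pads swing forward as they close: fully open they stand 13 mm farther back than shut.
Start: joints at [-1.378, 0.383, 0.044, 1.598, -0.018, 1.161, -0.05], TCP at [0.186, 0.623, 0.25] pointing down, gripper open.
Joint ranges: [-2.61, 2.61], [-0.41, 2.15], [-1.48, 1.57], [0, 2.5], [-1.57, 4.71], [0.05, 1.97], [-2.85, 2.85]. Speed limits (rad/s): [2.79, 2.79, 3.14, 3.14, 3.14, 3.14, 3.14].

### API

Orientations are given as a unit quaternion [x, y, z, w].
In Python, from bench import move_ptp, movel, move_j, move_gripper, pause, inverse_kinematics, read_camera, camera_params, MotionError, sign_off, look_for, tip_of, read_time_s, read_qpos, read_joint_vel, read_effort, read_eef_pos, read_tcp_rot, read_ft_force, read_ft_torque, read_finger_gap, read_grasp_force gives the robot as it stands. Calls block until the motion is done:
- move_ptp(position, orientation): joint-space move of the TCP to a pose.
- movel(position, orientation=None, speed=0.15): straight line of the TCP; orientation=None keeps the orientation; speed is the mean speed in m/s.
- move_j(angles): joint-space move.
- move_gripper(opening, effort=None): finger opening in m; effort is the grip in N (None keeps the last); returns when the fingers have stopped.
- pause(seconds).
- inverse_kinematics(position, orientation): joint angles nearest the present ones, or None.
- read_camera(name): name is "side" or "top"; returns the picture (384x512x3 uint8, red, green, blue); there is no depth.
- camera_params(name): a dict with "K" (3x3 intrinsics, pixels), "dist_coeffs" ([k1, k2, p1, p2, k3] as OpenCV has them; the pictures are not rectified), "camera_from_world" (4x4, takes a point from world to camera coordinates). Camera axes: x right, y down, z forward; pixel columns grow to the right and rows downward; lengths in m; the calibration is good to about 2 mm. A picture is of the moment at which its call begins. camera_params takes no time and is no camera call.
A pose or a line that the arm cannot do raises MotionError and nothing moves.
- sign_off(): hands the job in; it is judged then, once.
Trained networks look in the newest picture that a camera, given by its name, has taken for a name from the list of things; names that differ only in an ending like _2 or _b are one class to them, and where a whole thing is asked for, a point or a joint stands for the part that bears it (a point fixed in the world has none). Each returns a list of dicts, best first, with "confidence" (0 to 1); they miss things now and then, are a little off and sometimes report something else, mostly with a low value. They report only what shows in the picture. A call takes as long as a camera call. They do not tell look-alikes from the thing itself.
- look_for(camera, name): "at" ([column, row] in pixels, amid what is visible of it).
- tip_of(camera, name): "at" ([column, row] in pixels: a listed point, or the origin of a listed thing).
Readings, each from a call of its own:
- read_time_s(): time.
- read_qpos(): joint angles.
- read_joint_vel(): joint speeds.
- read_effort(): joint torques, N m.
- read_eef_pos(): TCP position.
- read_tcp_rot(): TCP orientation.
- read_ft_force(): force on the tool from outside, world axes, zero at the start.
- read_ft_torque(): the same for the moment, N m.
- read_finger_gap(): finger opening in m.
- read_grasp_force(): force on a finger pad.
Only numpy, scipy, OpenCV 4.12 (cv2) and the standard library are available. Lean on these libraries where they do the work, as an engineer would, in place of code of your own. Each camera call takes 0.05 s, during which the arm holds its last target. There are 200 camera calls.

### The job

The bench scale's display unit has been taken off for cleaning and stands on the table: hang it back on the scale. Slip the two keyholes of its back plate over the two headed studs of the mount, feeling for them with light pushes and never forcing it, press it back flat against the mount, then slide it down until it is fully home and the spring catch has snapped out above its back plate. Let go, leave it hanging there straight, and do not shift anything else on the table.

Things in the scene. Friction and masses are not known exactly. Their poses are not given: they have to be found in the camera images.
- display_mid (a point): Display unit, loose steel box standing upright on the table, 46 deep (x), 150 wide (y), 130 high (z), 0.35-0.7 kg. The point is the middle of the box. -x looks out of its front (read-out, keys), z up. On its back (+x) the lower half carries a back plate on spacers (next entry); the upper half is free, so the box can be pinched front to back (46) near its top, over 80 above its underside.
- plate_mid (a point): Middle between the display unit's 2 entry holes on the rear face of its back plate: 39 behind, 35 below the box's middle; same axes. Plate 4 thick, 130 wide, 12 clear of the box, reaching 28 below to 34 above the point. Keyholes at y=+28 and -28: entry hole 18 across, a slot 9 wide rises from its top; slide from entry to home 16 down (stud axes then 16 above the point).
- scale: Bench scale, heavy, fixed. Platter 240 (x) x 300 (y), top 85 above the table, column behind it at +x. Origin on the table under the platter's centre; -x looks out of the scale's front, z up. Hung, the display unit has the scale's axis directions. Mount face at x=+165; with the mount at nominal the hung box's middle is at x=+126, y=0, 180 above the table (box underside 30 above the platter).
- mount_nominal (a point): Nominal middle between the 2 studs, on the mount plate's face, 161 above the table; scale axes, face looks to -x. Studs at y=+28 and -28: shank 6, head 14 across, underside 6 and top 10.5 out of the face. Plate 5 thick, 130 wide, 51 below to 31 above, nothing behind its top 10. The plate with studs and catch is clamped tight anywhere up to 9 sideways and 7 up or down from this point: find the studs by feel or sight.
- catch (a joint): Spring catch: brass pin 8 thick, round end, 23.5 above the studs, midway, sticking 6 out of the face. Value in m: 0 = out, 0.006 = flush with the face; 1 N to start, 3.6 N flush. The back plate pushes it in once both stud heads are through the entry holes and the plate lies flat on the face; when the unit is slid fully home it springs out above the plate's upper edge.
- prep_bowl: Bystander: small open steel bowl, 110 across, 45 high, standing on the scale's platter. Origin at the centre of its underside.
- jug: Bystander: steel jug with a side handle, 90 across, 110 high. Origin at the centre of its underside.
- spice_jar: Bystander: glass jar with a steel cap, 56 across, 85 high. Origin at the centre of its underside.
- spatula: Bystander: black-handled spatula lying flat. Origin at the centre of its underside.
- cutter: Bystander: steel ring cutter, 60 across, 40 high, open at both ends. Origin at the centre of its underside.
Mind the look-alikes: they are no part of the job. Leave any turquoise look-alike of the part that bears display_mid alone.

How it is judged:
On the way, in this order (a step that is already met when the one before it is completed fails the run):
1. the display unit is pressed back flat against the mount above its home place, both stud heads through the entry holes, the catch pushed in (x of display_mid in the frame of scale between 0.1225 and 0.13 m and y of display_mid in the frame of scale between -0.016 and 0.016 m and z of display_mid in the frame of scale between 0.178 and 0.21 m and angle between display_mid's own z axis and vertical below 0.09 rad and angle between the x axis of display_mid and the x axis of scale, either way round below 0.08 rad and value of joint catch above 0.0015 m), for 0.1 s.
2. the display unit has been slid down home behind the stud heads and the catch has sprung out above its back plate (x of display_mid in the frame of scale between 0.1195 and 0.129 m and y of display_mid in the frame of scale between -0.0115 and 0.0115 m and z of display_mid in the frame of scale between 0.169 and 0.189 m and angle between display_mid's own z axis and vertical below 0.09 rad and angle between the x axis of display_mid and the x axis of scale, either way round below 0.08 rad and value of joint catch below 0.0015 m), for 0.2 s.
At the end, for the whole second after the job is handed in: The display unit hangs at rest on both studs, let go, fully down with the catch out (within 1.5 mm), upright and square to the mount within about 5 degrees, against its face, within 11.5 mm sideways and 11 mm in height of the nominal home place (this covers where the mount may sit) (all of step 2 and linear speed of display below 0.02 m/s); the robot touches nothing.
It fails at once if the display unit is forced: more than 45 N between it and the scale with its mount (contact force between display and scale above 45 N).
It fails at once if a bystander is shifted by more than 25 mm (distance of any of prep_bowl, jug, spice_jar, spatula, cutter from where it was at the start of the episode above 0.025 m).
It also fails if it takes over 67 s, if anything falls off the work surface, if the arm or the gripper's body presses on something with over 40 N, if the wrist force passes 120 N, or if a joint passes its speed limit or range.

## Working session

There is one attempt and no reset: what is moved stays moved. The work goes in short steps, each a Python script; the robot and the scene stay as the last script left them, time stands still between calls to the robot, and variables do not carry over. Pictures are saved under pics/ and viewed, at most 10 in all, crops included, and the job is handed in when it is done.

```bash
ls; mkdir -p pics
python3 - <<'E'
from bench import *
import cv2,numpy as np
for c in("side","top"):
    im=read_camera(c); cv2.imwrite(f"pics/{c}0.png",im[:,:,::-1])
    p=camera_params(c); print(c,p["K"],p["dist_coeffs"],p["camera_from_world"])
    for n in("display_mid","plate_mid","scale","mount_nominal","catch"):
        for f in(look_for,tip_of):
            try: print(n,f.__name__,[(np.round(d["at"],1).tolist(),round(d["confidence"],2)) for d in f(c,n)][:4])
            except Exception as e: print(n,f.__name__,e)
print(read_time_s(),read_tcp_rot(),read_ft_force())
E
```

```text
pics
side [[353.86141185   0.         259.42788957]
 [  0.         353.86141185 194.70516282]
 [  0.           0.           1.        ]] [-0.00017861  0.          0.          0.          0.        ] [[ 0.99493036 -0.10048407 -0.00406585 -0.47306105]
 [-0.0721664  -0.68522126 -0.72475088  0.06963295]
 [ 0.07003991  0.72137007 -0.68899901  1.16806572]
 [ 0.          0.          0.          1.        ]]
display_mid call [([173.9, 266.8], 0.88), ([248.6, 255.4], 0.57), ([226.8, 182.9], 0.56)]
display_mid call [([174.4, 264.5], 0.97), ([226.0, 189.9], 0.77), ([251.4, 253.8], 0.57), ([320.6, 141.4], 0.39)]
plate_mid call [([176.8, 267.2], 0.94), ([226.5, 184.2], 0.84), ([252.3, 254.6], 0.61)]
plate_mid call []
scale call [([299.7, 154.0], 0.96)]
scale call [([308.5, 160.3], 0.96)]
mount_nominal call [([300.8, 152.9], 0.68)]
mount_nominal call [([264.9, 132.1], 0.61)]
catch call []
catch call it knows: cutter, display_mid, jug, mount_nominal, plate_mid, prep_bowl, scale, spatula, spice_jar
top [[468.88015756   0.         254.00784973]
 [  0.         468.88015756 195.58594717]
 [  0.        
[... 338 characters left out ...]
.3, 314.2], 0.68), ([206.0, 251.6], 0.59), ([300.3, 137.0], 0.55)]
display_mid call [([212.8, 254.3], 0.91), ([341.0, 312.7], 0.66), ([330.1, 223.3], 0.64)]
plate_mid call [([330.6, 229.8], 0.87), ([209.8, 253.0], 0.77), ([344.7, 313.1], 0.68)]
plate_mid call [([321.8, 245.3], 0.84), ([333.6, 326.3], 0.66), ([194.9, 251.0], 0.65)]
scale call [([155.4, 137.2], 0.74)]
scale call []
mount_nominal call [([153.4, 135.8], 0.6)]
mount_nominal call [([137.3, 179.9], 0.6)]
catch call []
catch call it knows: cutter, display_mid, jug, mount_nominal, plate_mid, prep_bowl, scale, spatula, spice_jar
1.0 [ 1.44866478e-01  9.89451213e-01  6.55239650e-07 -2.10846712e-05] [-0.44288649 -0.13141406  0.04631479]
```

```bash
cd pics; python3 -c "
import cv2
for c in('side','top'):
    cv2.imwrite(c+'0b.png',cv2.resize(cv2.imread(c+'0.png'),(800,600),interpolation=cv2.INTER_CUBIC))"
```

```text
(no output)
```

View pics/side0b.png

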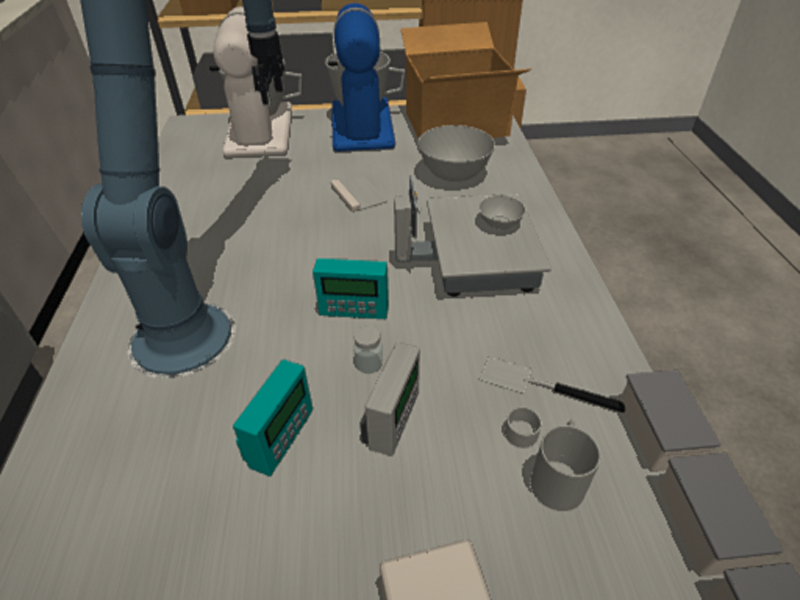

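View pics/top0b.png

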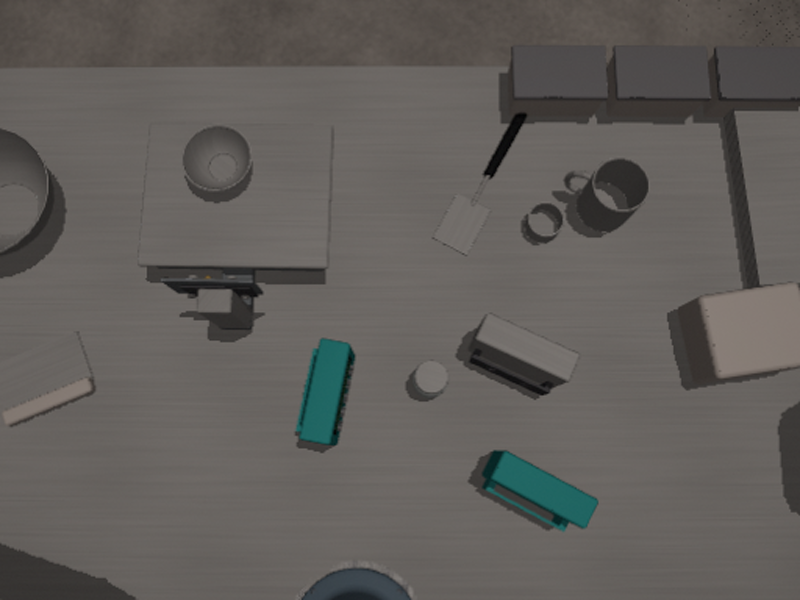

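The side and top views show the grey display at top (329,226) and side (174,266), with its front facing world +x. The turquoise units are the look-alikes. The scale is at upper left in the top view, with its mount facing world +x and a brass catch near (132,178). Next I'll look closely at the mount and at the display.

```bash
cd pics; python3 -c "
import cv2
t=cv2.imread('top0.png');s=cv2.imread('side0.png')
t=cv2.convertScaleAbs(t,alpha=1.8)
cv2.imwrite('c1.png',cv2.resize(t[70:220,80:220],(560,600),interpolation=cv2.INTER_CUBIC))
cv2.imwrite('c2.png',cv2.resize(s[105:195,240:360],(800,600),interpolation=cv2.INTER_CUBIC))
cv2.imwrite('c3.png',cv2.resize(t[190:265,285:385],(800,600),interpolation=cv2.INTER_CUBIC))"
```

```text
(no output)
```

View pics/c1.png

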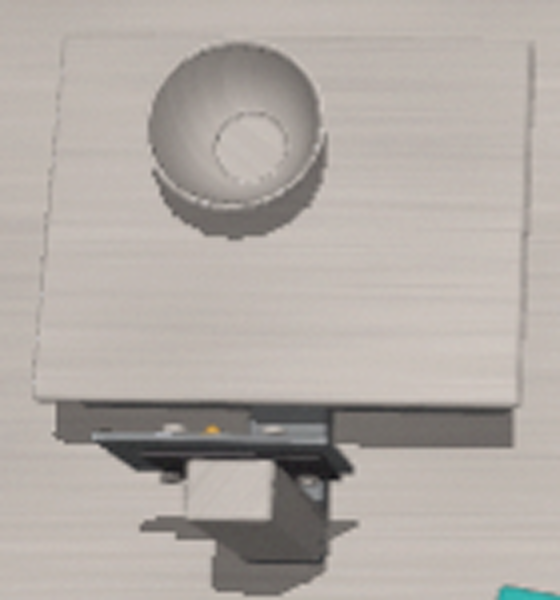

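View pics/c2.png

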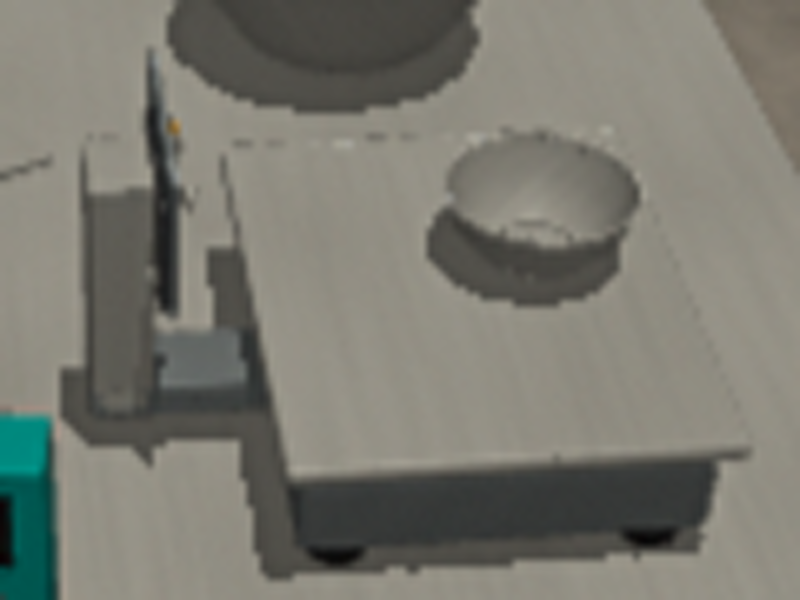

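View pics/c3.png

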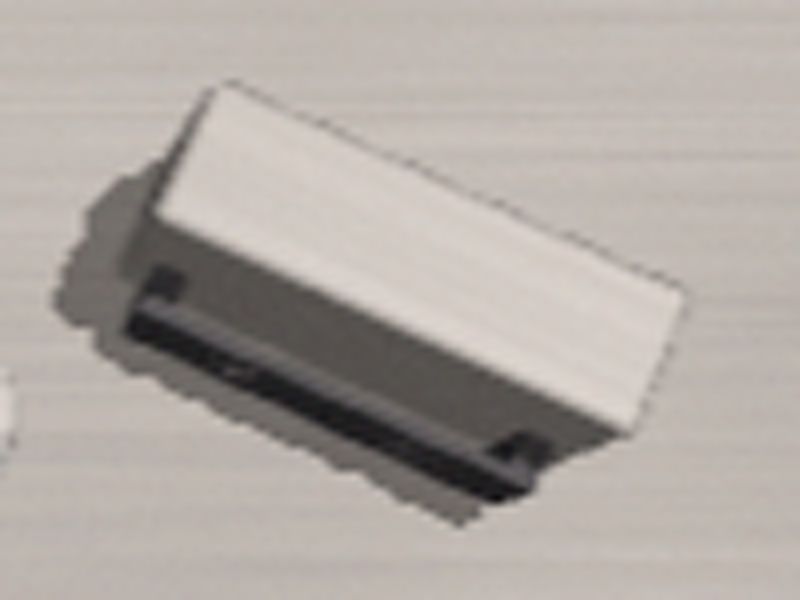

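```bash
cat > h.py <<'E'
from bench import *
import numpy as np, cv2
from scipy.optimize import least_squares
from scipy.spatial.transform import Rotation as R
C={c:camera_params(c) for c in("side","top")}
def proj(c,P):
    p=C[c];M=np.array(p["camera_from_world"])
    return cv2.projectPoints(np.atleast_2d(P).astype(float),cv2.Rodrigues(M[:3,:3])[0],M[:3,3],np.array(p["K"]),np.array(p["dist_coeffs"]))[0][:,0]
def pose(s,p): # s=(x,y,yaw), local points
    return R.from_euler('z',s[2]).apply(np.atleast_2d(p))+[s[0],s[1],0]
def down(yaw): # tool down, closing axis (y) along heading yaw
    z=np.array([0,0,-1.]);y=np.array([np.cos(yaw),np.sin(yaw),0]);return R.from_matrix(np.c_[np.cross(y,z),y,z]).as_quat()
E
python3 - <<'E'
from h import *
px=lambda a,s,o:(np.array(a,float)+.5)/s-.5+o
pl=px([(65,37),(533,41),(517,405),(36,399)],4,[80,70])
# scale x -> world -x ; y -> world -y. image up=+x world => scale -x ; image left=+y world => scale -y
L=np.array([(-.12,-.15,.085),(-.12,.15,.085),(.12,.15,.085),(.12,-.15,.085)])
r=least_squares(lambda s:(proj("top",pose(s,L))-pl).ravel(),[.6,.3,np.pi]);print("scale",r.x,np.abs(r.fun).max())
bx=px([(222,82),(688,290),(632,435),(155,212)],8,[285,190])
B=np.array([(-.023,-.075,.13),(-.023,.075,.13),(.023,.075,.13),(.023,-.075,.13)])
b=least_squares(lambda s:(proj("top",pose(s,B))-bx).ravel(),[.4,-.2,np.pi-.4]);print("box",b.x,np.abs(b.fun).max())
ct=px([(212,430)],4,[80,70]);cs=px([(174,126)],800/120,[240,105])
st=px([(173,429),(275,429)],4,[80,70])
def f(q): # dx,dy,dz of mount
    c=pose(r.x,[.160+q[0],q[1],.1845+q[2]]);s=pose(r.x,[(.1565+q[0],-.028+q[1],.161+q[2]),(.1565+q[0],.028+q[1],.161+q[2])])
    return np.r_[(proj("top",c)-ct).ravel(),(proj("side",c)-cs).ravel(),(proj("top",s)-st)[:,0]]
m=least_squares(f,[0,0,0]);print("mount",m.x,m.fun.round(2))
np.savez("est.npz",scale=r.x,box=b.x)
# plate edge: end points
print("edge",proj("top",pose(r.x,[(.165,-.065+m.x[1],.192+m.x[2]),(.165,.065+m.x[1],.192+m.x[2])])), px([(95,433),(333,438)],4,[80,70]))
print("side box",proj("side",pose(b.x,[0,0,.065])), "scale side",proj("side",pose(r.x,[0,0,0])))
# check IK, grasp & mount
for nm,s,p in(("g",b.x,[0,0,.104]),("m",r.x,[.10,m.x[1],.24]),("m2",r.x,[.165,m.x[1],.33])):
    for t in(0,np.pi):
        print(nm,t,pose(s,p)[0].round(4),inverse_kinematics(pose(s,p)[0],down(s[2]+t)))
E
```

```text
scale [0.67958032 0.19500546 3.12934952] 1.0715311003355055
box [ 0.42954278 -0.25215253  2.70566261] 1.1547882478446638
mount [ 0.00124596 -0.00886754  0.00496081] [ 0.14 -0.04 -0.08 -0.03  0.34 -0.46]
edge [[102.27151044 177.57383875]
 [161.36185797 178.35518509]] [[103.375 177.875]
 [162.875 179.125]]
side box [[251.91598056 254.55381016]] scale side [[307.29652261 165.21582259]]
g 0 [ 0.4295 -0.2522  0.104 ] [-0.59923433  0.8262075   1.37578128  2.11347933 -0.95847701  1.07923918
 -2.29789265]
g 3.141592653589793 [ 0.4295 -0.2522  0.104 ] [-0.34649449  0.43589001  0.93353007  2.10703867 -0.48057913  0.82426917
  0.44382352]
m 0 [0.5797 0.2051 0.24  ] [-0.53034998  0.32672227  0.15047561  1.70221497 -0.05356389  1.11666027
  2.76514125]
m 3.141592653589793 [0.5797 0.2051 0.24  ] [-0.89882972  0.36951035  0.61351024  1.72012852 -0.23249329  1.12547868
 -0.22841348]
m2 0 [0.5147 0.2059 0.33  ] [-0.66582047  0.13813327  0.23318244  1.74379245 -0.03338748  1.26352064
  2.70467081]
m2 3.141592653589793 [0.5147 0.2059 0.33  ] [-0.97076783  0.14608525  0.57444741  1.75696018 -0.08309955  1.26273771
 -0.38818824]
```

Run:
```python
from h import *
e=np.load("est.npz");b=e["box"];q=down(b[2]+np.pi)
p=np.array([b[0],b[1],.106])
move_ptp(p+[0,0,.11],q);print(read_time_s(),read_qpos().round(2) if hasattr(read_qpos(),'round') else read_qpos())
print("free",read_ft_force())
movel(p,q,speed=.15);move_gripper(.02,60);print(read_finger_gap(),read_grasp_force(),read_ft_force())
print(read_eef_pos(),read_time_s())
movel(p+[0,0,.14],q,speed=.2);print(read_finger_gap(),read_ft_force(),read_ft_torque(),read_time_s())
im=read_camera("top");cv2.imwrite("pics/t1.png",im[:,:,::-1])
im=read_camera("side");cv2.imwrite("pics/s1.png",im[:,:,::-1])
x,y=proj("top",p+[0,0,.11])[0].astype(int);x2,y2=proj("side",p+[0,0,.11])[0].astype(int);print(x,y,x2,y2)
import glob
A=cv2.imread("pics/t1.png")[y-60:y+60,x-65:x+65];B=cv2.imread("pics/s1.png")[y2-60:y2+60,x2-65:x2+65]
cv2.imwrite("pics/v1.png",cv2.resize(np.hstack([cv2.convertScaleAbs(A,alpha=1.8),B]),(800,369),interpolation=cv2.INTER_CUBIC))
```

```text
4.175 [-0.39  0.18  0.93  2.02 -0.17  1.02  0.18]
free [-0.33819568 -0.24020248  0.32843626]
0.04549353242703626 62.66387701034546 [-1.06000579  2.25603704  5.57481851]
[ 0.43013252 -0.25232539  0.1069029 ] 5.5083
0.04536426363977351 [ 0.88771021  0.79242164 -4.802289  ] [ 0.00412021 -0.00013864 -0.03636371] 6.3583
344 215 250 217
```

View pics/v1.png

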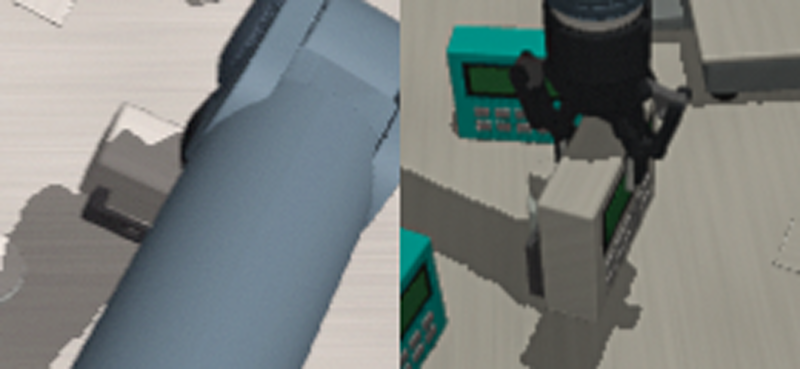

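The picture shows the grey unit held upright in the gripper and clear of the table. Next I'll touch its underside on the mount plate's top edge to find the height.

Run:
```python
from h import *
e=np.load("est.npz");s=e["scale"];q=down(s[2]+np.pi)
W=lambda x,y,z:pose(s,[x,y,z])[0]
move_ptp(W(.165,-.008,.335),q);print(read_time_s())
movel(W(.165,-.008,.316),q,speed=.08);f0=np.array(read_ft_force());print(f0,read_eef_pos(),read_time_s())
z=.316
while z>.288:
    z-=.002;movel(W(.165,-.008,z),q,speed=.03);f=np.array(read_ft_force())-f0
    print(round(z,4),np.round(read_eef_pos(),4),f.round(1),read_time_s())
    if f[2]>4:break
print(np.round(read_ft_torque(),2))
movel(W(.165,-.008,z+.012),q,speed=.08);print(read_time_s(),read_finger_gap())
```

```text
8.1833
[ 0.25838155  0.24225904 -4.78168879] [0.51400824 0.20436894 0.31477814] 8.575
0.314 [0.5148 0.2051 0.3141] [-1.4  0.6  0.3] 8.825
0.312 [0.5146 0.2051 0.3119] [ 0.1 -0.4 -1.2] 9.075
0.31 [0.5145 0.205  0.3098] [0.8 0.3 0.4] 9.325
0.308 [0.5145 0.205  0.3078] [-0.3 -0.3 -0.8] 9.575
0.306 [0.5146 0.205  0.3058] [-0.   0.2 -0.1] 9.825
0.304 [0.5146 0.205  0.3038] [-0.6  0.  -0.4] 10.075
0.302 [0.5152 0.2052 0.3028] [-0.4 -0.4  3.2] 10.325
0.3 [0.5153 0.2052 0.3026] [-4.5 -0.8 12.9] 10.575
[-0.32  1.15 -0.05]
10.875 0.04535692791339153
```

Contact gives the mount top at about 0.196, so the studs are at about z=0.165 (dz about +4 mm). Next I'll back off, lower the unit and search for the entry holes with light pushes.

```bash
cat > srch.py <<'E'
from h import *
e=np.load("est.npz");s=e["scale"];q=down(s[2]+np.pi)
W=lambda x,y,z:pose(s,[x,y,z])[0]
def loc():
    p=np.array(read_eef_pos())-[s[0],s[1],0];return R.from_euler('z',-s[2]).apply(p)
def probe(y,z,x0=.108):
    movel(W(x0,y,z),q,speed=.06);f0=np.array(read_ft_force())
    for x in np.arange(.113,.1235,.002):
        movel(W(x,y,z),q,speed=.04);f=np.array(read_ft_force())-f0
        if f[0]>6:break
    l=loc();print("probe",np.round([y,z],4),"cmd x",round(x,4),"at",l.round(4),"f",f.round(1),"t",read_time_s(),flush=True)
    return l[0]>.1185
E
python3 - <<'E'
from srch import *
movel(W(.09,-.008,.312),q,speed=.2);movel(W(.09,-.008,.2418),q,speed=.15)
print(read_time_s(),read_ft_force())
for dy,dz in[(0,0),(.0025,0),(-.0025,0)]:
    if probe(-.008+dy,.2418+dz):print("IN");break
    movel(W(.111,-.008+dy,.2418+dz),q,speed=.08)
E
```

```text
12.0167 [ 0.31592386  0.25355671 -4.66202817]
probe [-0.008   0.2418] cmd x 0.123 at [ 0.1226 -0.008   0.2421] f [ 1.  -0.5  0.2] t 13.9917
IN
```

Run:
```python
from srch import *
f0=np.array(read_ft_force())-[1,-.5,.2]
y,z=-.008,.2418
for x in np.arange(.125,.1361,.001):
    movel(W(x,y,z),q,speed=.02);f=np.array(read_ft_force())-f0
    print(round(x,4),loc().round(4),f.round(1),read_time_s())
    if f[0]>11:break
pause(.3);print(read_ft_force(),read_ft_torque(),loc())
cv2.imwrite("pics/s2.png",read_camera("side")[:,:,::-1])
A=cv2.imread("pics/s2.png")[85:195,230:370];cv2.imwrite("pics/v2.png",cv2.resize(A,(760,597),interpolation=cv2.INTER_CUBIC))
```

```text
0.125 [ 0.1246 -0.008   0.242 ] [ 1.9 -1.2 -1.1] 14.2417
0.126 [ 0.1255 -0.0079  0.2421] [ 3.9 -1.2  0. ] 14.4917
0.127 [ 0.1258 -0.0079  0.2422] [ 5.4 -0.2 -1.3] 14.7417
0.128 [ 0.126  -0.0078  0.2423] [ 6.6 -0.6 -2.6] 14.9917
0.129 [ 0.1262 -0.0078  0.2424] [ 8.5  0.5 -4.2] 15.2417
0.13 [ 0.1264 -0.0078  0.2427] [ 9.9  0.6 -3.6] 15.4917
0.131 [ 0.1265 -0.0077  0.243 ] [10.8  0.2 -4.2] 15.7417
0.132 [ 0.1267 -0.0076  0.2433] [12.1 -0.6 -5.3] 15.9917
[ 11.57852881   0.17958125 -10.47832811] [-0.00807619 -3.24638023 -0.43612509] [ 0.12672004 -0.00762625  0.24327105]
```

View pics/v2.png

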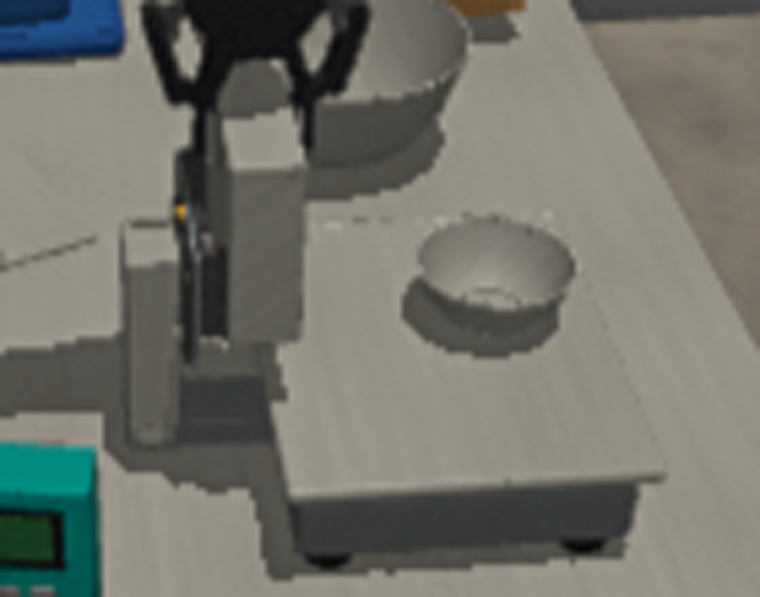

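The brass pin now shows behind the mount plate (about 2.6 px further back), so the catch is pressed in and the unit is flat. Next I'll ease the push and slide it down.

```bash
cat >> srch.py <<'E'
def slide(x,y,z0,z1,fmax=9,f0z=-4.75):
    for z in np.arange(z0-.002,z1-1e-4,-.002):
        movel(W(x,y,z),q,speed=.03);f=np.array(read_ft_force())-[.3,.25,f0z];l=loc()
        print(round(z,4),l.round(4),f.round(1),np.round(read_ft_torque(),2),read_time_s(),flush=True)
        if f[2]>fmax or abs(f[1])>8:break
    return z
E
python3 - <<'E'
from srch import *
movel(W(.128,-.008,.2418),q,speed=.02);print(loc(),read_ft_force())
slide(.128,-.008,.2418,.2238)
E
```

```text
[ 0.12592379 -0.00775753  0.24278466] [ 6.11315751 -0.1139117  -5.24877951]
0.2398 [ 0.126  -0.0079  0.2408] [ 6.6 -0.9 -0.9] [ 0.04 -1.62 -0.26] 16.9417
0.2378 [ 0.1259 -0.008   0.2389] [ 5.5 -0.3 -0.1] [ 0.13 -1.61 -0.23] 17.1917
0.2358 [ 0.1259 -0.0081  0.2369] [ 6.   0.5 -0.9] [ 0.08 -1.64 -0.2 ] 17.4417
0.2338 [ 0.1259 -0.0081  0.2349] [ 6.5 -0.2 -1.1] [ 0.07 -1.62 -0.18] 17.6917
0.2318 [ 0.1259 -0.0081  0.2329] [ 6.1 -0.2 -0.7] [ 0.13 -1.64 -0.22] 17.9417
0.2298 [ 0.126  -0.0081  0.2305] [ 6.5  0.3 -2.5] [ 0.19 -1.83 -0.2 ] 18.1917
0.2278 [ 0.126  -0.0081  0.2284] [ 6.4 -0.5 -2.7] [ 0.2  -1.84 -0.33] 18.4417
0.2258 [ 0.126  -0.0082  0.2269] [ 5.1  0.2 -1.3] [ 0.09 -1.55 -0.36] 18.6917
0.2238 [ 0.126  -0.0083  0.2255] [ 4.7 -0.2  4. ] [ 0.02 -1.27 -0.34] 18.9417
```

Run:
```python
from srch import *
slide(.127,-.008,.2238,.2188,fmax=10)
pause(.3)
cv2.imwrite("pics/s3.png",read_camera("side")[:,:,::-1])
A=cv2.imread("pics/s3.png")[85:195,230:370];cv2.imwrite("pics/v3.png",cv2.resize(A,(760,597),interpolation=cv2.INTER_CUBIC))
```

```text
0.2218 [ 0.1256 -0.0083  0.2249] [ 0.1 -0.7 12.3] [-0.22 -0.1  -0.41] 19.1917
```

View pics/v3.png

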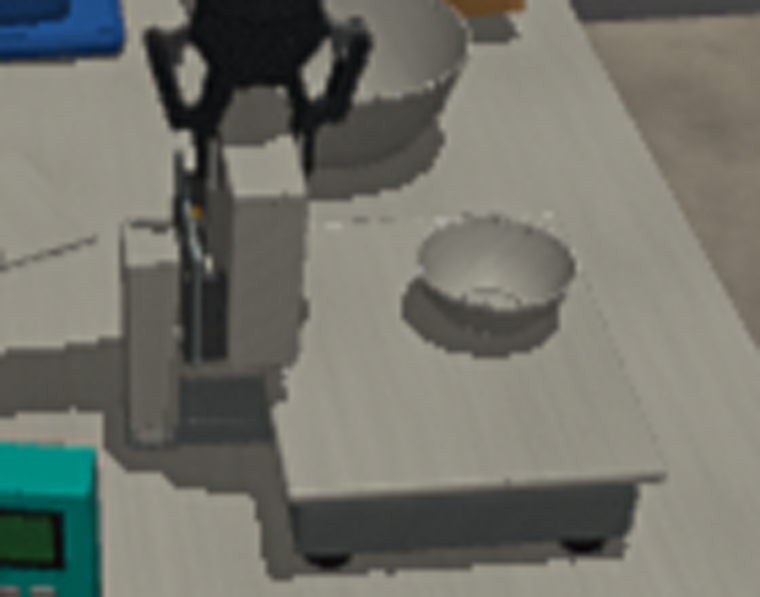

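The brass pin is out in front again at (196,212), above the back plate, so the unit is home. Now I'll unload, release and retreat.

Run:
```python
from srch import *
movel(W(.1265,-.0082,.2245),q,speed=.03);pause(.2);print(read_ft_force(),loc())
move_gripper(.07);pause(.2);print(read_finger_gap(),read_ft_force(),loc())
l=loc();movel(W(l[0],l[1],.36),q,speed=.12)
pause(.5);print(read_ft_force(),read_time_s())
for c in("side","top"):cv2.imwrite(f"pics/{c}4.png",read_camera(c)[:,:,::-1])
A=cv2.imread("pics/side4.png")[85:195,230:370]
cv2.imwrite("pics/v4.png",cv2.resize(A,(760,597),interpolation=cv2.INTER_CUBIC))
```

```text
[ 4.70038613 -0.77679375  2.34348761] [ 0.12563904 -0.00832181  0.22527383]
0.0700276060190604 [ 0.96256362 -0.47446304 -0.4941075 ] [ 0.12690582 -0.00823258  0.22424221]
[ 0.35833853 -0.47985127  0.00553521] 22.3417
```

View pics/v4.png

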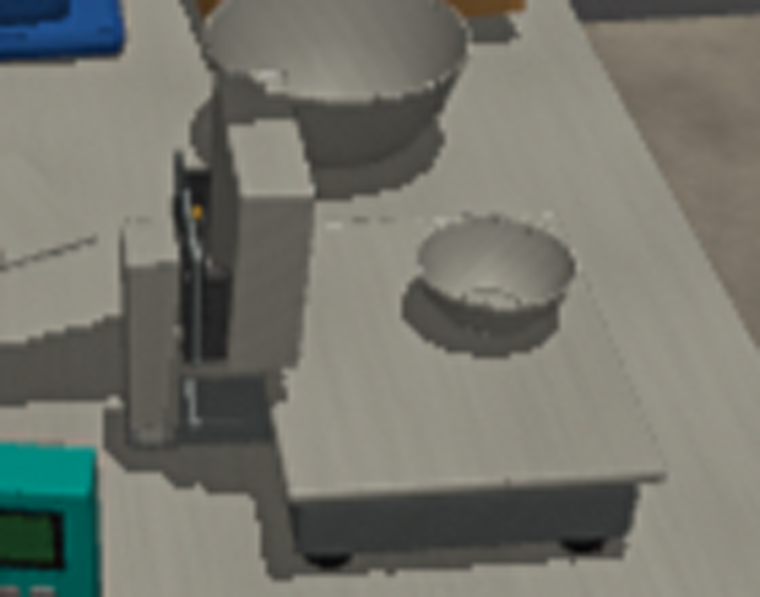

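Run:
```python
from srch import *
# near side of box = scale +y; measured v4 corners (top-front-near, bottom-front-near, top-front-far, top-back-near)
k=760/140
ob=(np.array([(315,193),(301,367),(296,120),(240,193)],float)+.5)/k-.5+[230,85]
L=np.array([(-.023,.075,.065),(-.023,.075,-.065),(-.023,-.075,.065),(.023,.075,.065)])
def f(v):
    P=R.from_euler('xyz',[v[3],v[4],0]).apply(L)+v[:3]
    return (proj("side",pose(s,P))-ob).ravel()
g=lambda v:np.r_[f(v),(v[:3]-[.124,-.0083,.183])/.002,v[3]/.02]
r=least_squares(g,[.124,-.008,.183,0,0]);print(r.x.round(4),r.fun.round(2))
```

```text
[ 0.1233 -0.0057  0.1777  0.0428 -0.0873] [ 1.21  0.36 -1.23  1.98 -1.85 -7.34  0.86 -0.   -0.35  1.3  -2.66  2.14]
```

Run:
```python
import cv2,numpy as np
A=cv2.imread("pics/side4.png")[90:160,260:300];B=cv2.imread("pics/top4.png")[150:220,90:190]
A=cv2.resize(A,(340,595),interpolation=cv2.INTER_CUBIC)
B=cv2.convertScaleAbs(cv2.resize(B,(450,315),interpolation=cv2.INTER_CUBIC),alpha=1.8)
v=np.zeros((595,800,3),np.uint8);v[:,:340]=A;v[:315,345:795]=B;cv2.imwrite("pics/v5.png",v)
```

```text
(no output)
```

View pics/v5.png

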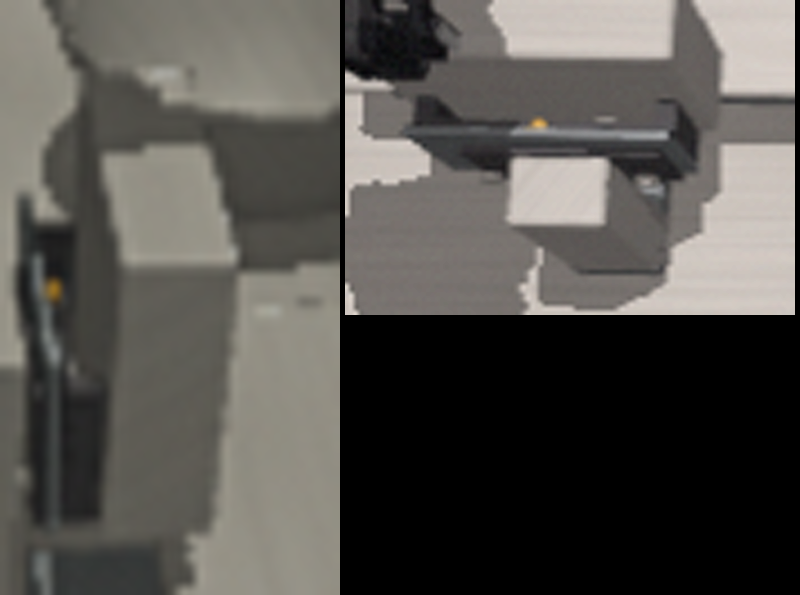

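Run:
```python
from srch import *
ob=(np.array([(236,265),(210,531),(190,72),(124,267),(104,523)],float))/8.5-.4+[260,90]
L=np.array([(-.023,.075,.065),(-.023,.075,-.065),(-.023,-.075,.065),(.023,.075,.065),(.023,.075,-.065)])
def f(v):
    P=R.from_euler('xyz',[v[3],v[4],0]).apply(L)+v[:3]
    return (proj("side",pose(s,P))-ob).ravel()
g=lambda v:np.r_[f(v),(v[:3]-[.124,-.0083,.183])/.003,v[3]/.02]
r=least_squares(g,[.124,-.008,.183,0,0]);print(r.x.round(4),r.fun.round(2))
J=r.jac;print(np.sqrt(np.diag(np.linalg.inv(J.T@J))).round(4)*.5)
# same with held reference? held vertical expected tilt 0
```

```text
[ 0.123  -0.0086  0.1821 -0.0071 -0.044 ] [ 0.67 -0.7   0.11  0.65 -0.16 -1.09 -0.4  -0.75 -0.63  1.87 -0.34 -0.11
 -0.29 -0.36]
[0.0007  0.0013  0.001   0.00795 0.01145]
```

The unit hangs with about 0.044 rad of play tilt (limit 0.09), x=0.123, the catch out and the robot clear, so I'll hand it in.

```bash
python3 -c "
from bench import *
print(sign_off())"
```

```text
the job is handed in; nothing more can be done
None
```

The display unit is back on both studs, fully home with the catch out, hanging within limits by the camera check with about 2.5° of forward play; the robot is clear, nothing else was touched that I noticed, and the job is handed in (no verdict was returned).

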